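# Sort the leftovers of a laser-cutting session into their trays

### The arm

A 6-joint arm with a two-finger parallel gripper is mounted at the origin on the work surface. World frame = base frame: x ahead of the robot, y to its left, z up, the work surface at z = 0. Lengths are in m, angles in degrees, forces in N, time in s.
With the tool pointing down it reaches from about 0.375 to 0.9 m from the base axis. Payload 3.1 kg.
Tool frame: the origin (TCP) lies at the very end of the fingers, on their centre line; the grasp point (between the pads) lies 19 mm behind it; z points along the fingers, y is the line along which they close (so a half turn about z gives the same grasp; the last joint's range is limited). The gripper opens to 87 mm and grips with 3 to 60 N. Pads are 19 mm wide; open, the fingers measure 117 mm over their backs; the gripper's body (75 mm by 190 mm) begins 51 mm behind the grasp point.
Start: joints at [66.95, 30.224, 82.088, -0, 67.689, -10.227], TCP at [0.139, 0.609, 0.223] pointing down, gripper open.
Joint ranges: [-176.69, 176.69], [-43.24, 126.21], [12.49, 139.97], [-82, 262], [0, 151.66], [-163.58, 163.58]. Speed limits (degrees/s): [159.86, 159.86, 180, 180, 180, 180].

### API

Orientations are given as a 3x3 rotation matrix whose columns are the frame's x, y, z axes.
In Python, from rig import readout, cams, bot gives the robot as it stands.
- The arm moves only by the shell command python3 -m inch 'ROWS'. ROWS is JSON, a list of rows, each a list of 5 numbers: the shift along the world's x, y, z in cm, then the turn about the world's z in degrees, then the finger opening in cm, from 0 to 8.7. In form: [[dx, dy, dz, twist, fingers], ...]. A call has 1 to 10 rows; each row is the pose to reach, as a shift and turn from the pose commanded when the call began; what a row does not reach only later rows make up. A row lasts 1/12 s, in which the tool goes at most 41.7 mm and 7.16 degrees, less where a joint would pass 70% of its speed; a pose out of reach is approached as far as the arm can. A call with a gripper value outside its range is refused whole. The fingers move at their own pace and stop on an object; the grip force is fixed at half the most. Time passes only in rows, so rows that repeat a pose let the fingers close. It gives the time, the measured TCP pose, the force, the opening and the grip force at its end, in the units of the state.
- readout.read_state(): the state, without advancing time (a new reading comes with each control period).
- cams.capture(name): name is "scene" or "top" or "wrist"; returns a dict with "image" (384x512x3 uint8, blue, green, red), "intrinsics" (3x3 intrinsics, pixels), "xyz" and "rotation" of the camera in the world; the wrist camera has in their place "tool_from_camera" (4x4, takes a point from camera to tool coordinates, whose origin is the TCP and whose axes are the flange's). Camera axes: x right, y down, z forward; pixel columns grow to the right and rows downward; lengths in m; the calibration is good to about 2 mm. The wrist camera is an equidistant fisheye: a pixel r from the principal point sees the ray r / f radians off the axis. A picture is of the moment at which its call begins: read the wrist's pose just before it. There is no depth.
- bot.hand_in(): hands the job in; it is judged then, once.
The state is a dict: "time_s": time; "joint_positions": joint angles; "qvel": joint speeds; "tau": joint torques, N m; "position": TCP position; "tcp_rot": TCP orientation; "force": force on the tool from outside, world axes, zero at the start; "moment": the same for the moment, N m; "opening": opening from 0.0 (shut) to 1.0 (fully open); "grasp_force": force on a finger pad.
Only numpy, scipy, OpenCV 4.12 (cv2) and the standard library are available. Lean on these libraries where they do the work, as an engineer would, in place of code of your own. Each camera call takes 0.05 s, during which the arm holds its last target. There are 200 camera calls.

### The job

Clear up the workshop table: put the two plywood gears in the plywood tray, the two green acrylic feet in the grey tray and the spring clamp in the red tray. Each piece must end up flat on the floor of its tray, the way up it lies now and not on top of another piece; set the brittle acrylic feet down rather than dropping them. Leave the glue bottle standing and the roll of tape lying where they are.

Things in the scene. Friction and masses are not known exactly. Their poses are not given: they have to be found in the camera images.
- gear_large: large laser-cut plywood stepped gear: toothed wheel 64 mm across and 8 mm thick, with a darker wooden pinion 28 mm across on top, its top 36 mm above the underside; lies flat on the wheel with the pinion up. Grip the pinion, or the wheel. Origin: centre of the wheel's underside; z up along the axis; yaw has no meaning. About 50 g
- gear_small: small laser-cut plywood stepped gear: toothed wheel 48 mm across and 8 mm thick, with a darker wooden pinion 22 mm across on top, its top 36 mm above the underside; lies flat on the wheel with the pinion up. Grip the pinion, or the wheel. Origin: centre of the wheel's underside; z up along the axis; yaw has no meaning. About 50 g
- foot_square: green acrylic panel foot with a rectangular base 60 mm (its x) by 44 mm (its y), 6 mm thick, carrying two upright green fins side by side with a slot between them: together 40 mm long (its x), 16 mm thick (its y), rising to 40 mm above the underside, centred on the base. Grip across the fins, along its y. Origin: centre of the underside of the base; z up. About 50 g, brittle
- foot_round: green acrylic panel foot with a round base 56 mm across, 6 mm thick, carrying two upright green fins side by side with a slot between them: together 40 mm long (its x), 16 mm thick (its y), rising to 40 mm above the underside, centred on the base. Grip across the fins, along its y. Origin: centre of the underside of the base; z up. About 50 g, brittle
- clamp: small spring clamp lying on its side: blue block 44 mm long (its x), 24 mm wide (its y) and 24 mm high in the middle, blue jaws with orange tips towards its +x, two black handles splayed towards its -x; about 102 mm long and 44 mm wide over all. Grip the block across its y, at the middle. Origin: underside of the block's centre; z up. About 90 g
- tray_wood: bare plywood open sorting tray, outside 120 mm (its x) by 170 mm (its y), 40 mm high, walls and floor 5 mm thick (inside 110 by 160 mm, 35 mm deep), fixed to the table. Origin: centre of its underside, on the table; z up
- tray_grey: grey plastic open sorting tray, outside 120 mm (its x) by 170 mm (its y), 40 mm high, walls and floor 5 mm thick (inside 110 by 160 mm, 35 mm deep), fixed to the table. Origin: centre of its underside, on the table; z up
- tray_red: red plastic open sorting tray, outside 120 mm (its x) by 170 mm (its y), 40 mm high, walls and floor 5 mm thick (inside 110 by 160 mm, 35 mm deep), fixed to the table. Origin: centre of its underside, on the table; z up
- glue: bystander: small white glue bottle with an orange cap, standing, 32 mm across and 62 mm high. Origin: centre of its underside; z up
- tape: bystander: small yellow roll of tape lying flat, a ring 50 mm across and 19 mm high. Origin: centre of its underside; z up
Not all that is in view belongs to the job. What is shaped like the gear_small but blue, purple or yellow is not meant.

How it is judged:
By the outcome, as a careful person would: the job done as asked, in the order asked, and still so for the second after the job is handed in, with the robot touching nothing.
It also fails if it takes over 115 s, if anything falls off the work surface, if the arm or the gripper's body presses on something with over 40 N, if the wrist force passes 120 N, or if a joint passes its speed limit or range.

## Working session

There is one attempt and no reset: what is moved stays moved. The work goes in short steps, Python scripts to look and compute and a shell command to move; the robot and the scene stay as the last step left them, time stands still between calls to the robot, and variables do not carry over. Pictures are saved under pics/ and viewed, at most 14 in all, crops included, and the job is handed in when it is done.

```bash
mkdir -p pics; ls; cat > h.py <<'E'
import numpy as np, cv2
from rig import readout, cams, bot
def snap(n,f):
    s=readout.read_state(); c=cams.capture(n); cv2.imwrite(f'pics/{f}.png',c['image'])
    np.savez(f'pics/{f}.npz',s_pos=s['position'],s_rot=s['tcp_rot'],**c); return c
def pt(f,u,v,z=0.):
    c=np.load(f'pics/{f}.npz'); K=c['intrinsics']
    a=np.array([(u-K[0,2])/K[0,0],(v-K[1,2])/K[1,1]])
    if 'tool_from_camera' in c:
        th=np.hypot(*a); d=np.r_[a/max(th,1e-9)*np.sin(th),np.cos(th)]
        T=c['tool_from_camera']; R=c['s_rot'].reshape(3,3); o=c['s_pos']+R@T[:3,3]; d=R@T[:3,:3]@d
    else:
        d=c['rotation']@np.r_[a,1]; o=c['xyz']
    return (o+d*(z-o[2])/d[2])
E
python3 - <<'E'
from h import *
for n in('top','scene'):
    c=snap(n,n+'0'); print(c['xyz'],c['rotation'],c['intrinsics'])
c=snap('wrist','w0'); print(c['tool_from_camera'],c['intrinsics'])
print(readout.read_state())
E
```

```text
pics
[0.34728865 0.01302181 1.13251191] [[-0.12226125 -0.97168994  0.20216541]
 [-0.99249745  0.11990308 -0.02391782]
 [-0.00099955 -0.20357288 -0.97905929]] [[414.23398569   0.         250.38886463]
 [  0.         414.23398569 190.00050424]
 [  0.           0.           1.        ]]
[1.17463419 0.1190646  0.70008575] [[-0.19813538  0.72756478 -0.65680428]
 [ 0.98011327  0.15456285 -0.12445204]
 [ 0.01097062 -0.66840094 -0.74372026]] [[392.82034555   0.         250.46823849]
 [  0.         392.82034555 199.47503836]
 [  0.           0.           1.        ]]
[[ 6.40091836e-05 -9.65342156e-01 -2.60987583e-01  7.14602944e-02]
 [ 9.99999984e-01  1.88906857e-05  1.75384617e-04  5.81348518e-04]
 [-1.64375930e-04 -2.60987591e-01  9.65342142e-01 -1.62321604e-01]
 [ 0.00000000e+00  0.00000000e+00  0.00000000e+00  1.00000000e+00]] [[297.31863964   0.         256.6188092 ]
 [  0.         297.31863964 194.43341371]
 [  0.           0.           1.        ]]
{'time_s': 0.15, 'joint_positions': array([ 6.69490010e+01,  3.02674570e+01,  8.21402565e+01, -1.61333798e-03,
        6.76881432e+01, -1.02255135e+01]), 'qvel': array([ 0.10498958, -0.24307715, -0.24720689,  0.04556929, -0.0984795 ,
       -0.03755684]), 'tau': array([ 4.99676407e-04, -4.40428412e+01, -1.76842940e+01,  6.33779936e-02,
        5.51623001e-02, -8.82750760e-05]), 'position': array([0.13847488, 0.60888887, 0.22178456]), 'tcp_rot': array([[-9.75053004e-01,  2.21971262e-01, -6.31098928e-04],
       [ 2.21971993e-01,  9.75051810e-01, -1.54963432e-03],
       [ 2.71379867e-04, -1.65106188e-03, -9.99998600e-01]]), 'force': array([ 0.06676396, -0.30358256,  0.50665491]), 'moment': array([-0.04097384, -0.02138531, -0.04995143]), 'grasp_force': 0.0, 'opening': 1.000623205757143}
```

View pics/top0.png

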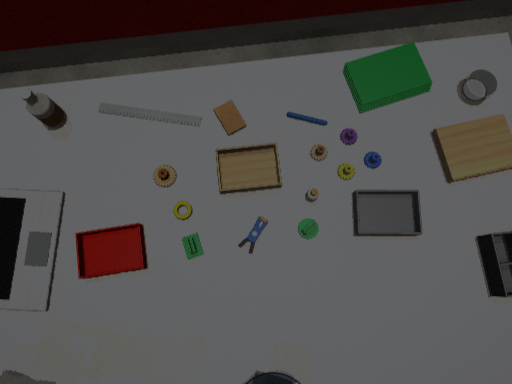

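View pics/scene0.png

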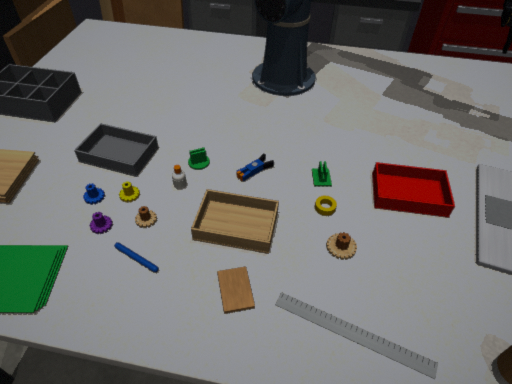

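```bash
python3 - <<'E'
from h import *
im=cv2.imread('pics/top0.png')[115:285,70:270]; cv2.imwrite('pics/tA.png',np.clip(cv2.resize(im,None,fx=3.5,fy=3.5,interpolation=2)*1.6,0,255))
im=cv2.imread('pics/top0.png')[115:285,230:430]; cv2.imwrite('pics/tB.png',np.clip(cv2.resize(im,None,fx=3.5,fy=3.5,interpolation=2)*1.6,0,255))
E
```

```text
[ WARN:0@0.190] global loadsave.cpp:1063 imwrite_ Unsupported depth image for selected encoder is fallbacked to CV_8U.
```

View pics/tA.png

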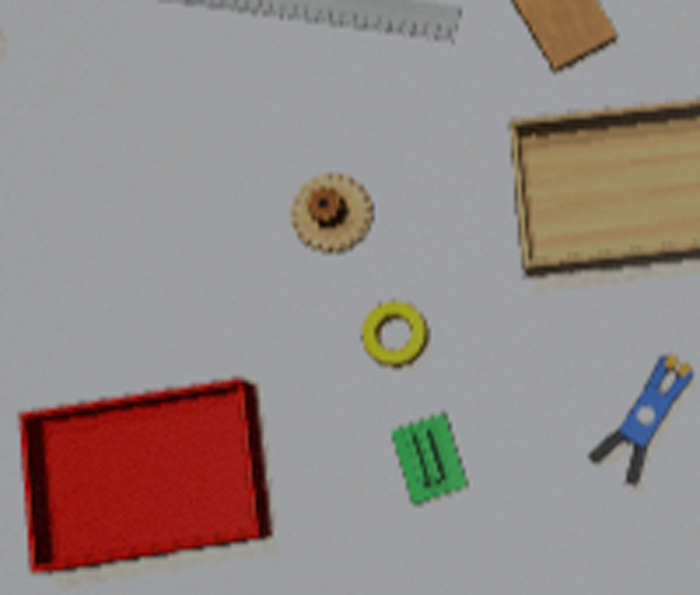

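View pics/tB.png

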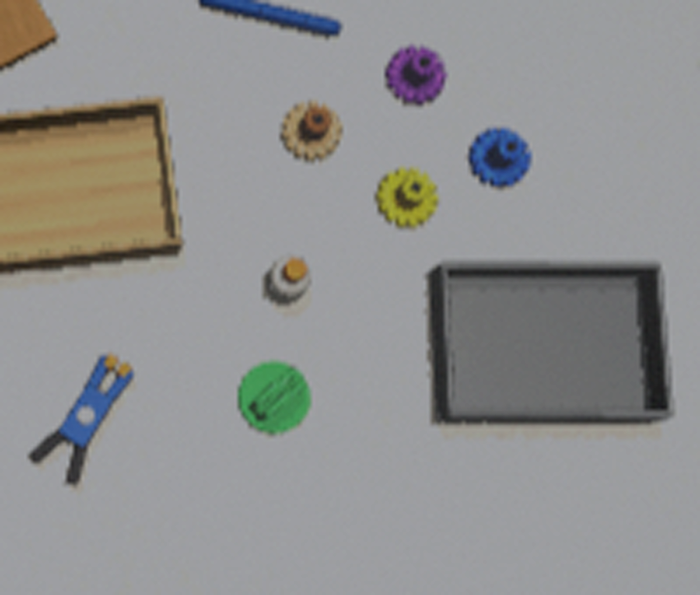

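```bash
cat > loc.py <<'E'
from h import *
A=lambda x,y,z=0:pt('top0',(x+.5)/3.5-.5+70,(y+.5)/3.5-.5+115,z)[:2]
B=lambda x,y,z=0:pt('top0',(x+.5)/3.5-.5+230,(y+.5)/3.5-.5+115,z)[:2]
ang=lambda d:np.degrees(np.arctan2(d[1],d[0]))
E
python3 - <<'E'
from loc import *
np.set_printoptions(precision=4,suppress=True)
print('gl',A(332,213,.006),A(326,205,.036)); print('gs',B(311,131,.006),B(317,120,.036))
print('glue',B(288,283,.03),'tape',A(395,333,.01))
print('fsq',A(430,458,.006),ang(A(415,503)-A(392,430)),ang(A(468,486)-A(445,412)))
print('fr',B(274,398,.006),ang(B(300,372,.04)-B(257,412,.04)))
print('cl',B(87,414,.024),ang(B(118,364)-B(87,414)),ang(B(118,364)-B(55,472)))
for n,c in dict(wood=[A(513,122,.04),A(527,275,.04),B(162,98,.04),B(181,245,.04)],grey=[B(437,265,.04),B(433,420,.04),B(660,263,.04),B(671,415,.04)],red=[A(22,414,.04),A(33,570,.04),A(240,379,.04),A(270,535,.04)]).items():
    c=np.array(c); print(n,c.mean(0),'yaw of y axis',ang(c[0]-c[2]),ang(c[1]-c[3]),'dims',[np.linalg.norm(c[i]-c[j]) for i,j in((0,2),(1,3),(0,1),(2,3))])
s=readout.read_state(); print(s['position'],ang(s['tcp_rot'][:2,1]))
E
```

```text
gl [0.6505 0.219 ] [0.6494 0.2176]
gs [ 0.6651 -0.2193] [ 0.665  -0.2192]
glue [ 0.5394 -0.1776] tape [0.5469 0.1771]
fsq [0.447  0.1595] -167.75007021575783 -168.39123838209818
fr [ 0.4548 -0.1571] -54.76819000070614
cl [ 0.4584 -0.0106] -38.910480375781894 -37.381464654134476
wood [ 0.6363 -0.0162] yaw of y axis 89.79989178501113 91.11818399466993 dims [np.float64(0.1656226940773734), np.float64(0.16648030900712538), np.float64(0.12325751411066325), np.float64(0.11941809220082039)]
grey [ 0.4696 -0.3672] yaw of y axis 83.49015134917563 84.17310250661522 dims [np.float64(0.17162682287303643), np.float64(0.1794029441960679), np.float64(0.11947400853746215), np.float64(0.11692681297029796)]
red [0.4588 0.3703] yaw of y axis 92.21255330016017 91.29593217235914 dims [np.float64(0.1650399222961625), np.float64(0.17540335555445205), np.float64(0.11644418662449631), np.float64(0.11963612993304161)]
[0.1385 0.6089 0.2218] 77.17514110102844
```

```bash
python3 -m inch '[[51.1,-39.1,-7,0,8.7],[51.1,-39.1,-7,0,8.7],[51.1,-39.1,-7,0,8.7],[51.1,-39.1,-7,0,8.7],[51.1,-39.1,-7,0,8.7],[51.1,-39.1,-7,0,8.7],[51.1,-39.1,-7,0,8.7],[51.1,-39.1,-7,0,8.7],[51.1,-39.1,-7,0,8.7],[51.1,-39.1,-7,0,8.7]]'
python3 -c "
from h import *;print(readout.read_state()['position'])"
```

```text
time_s: 0.98
position: [0.4688, 0.3561, 0.1771]
tcp_rot: [[-0.975, 0.222, -0.0], [0.222, 0.975, -0.0], [0.0, -0.0, -1.0]]
force: [-0.3, 0.3, -0.6]
opening: 0.999
grasp_force: 0.0
[0.46883497 0.35608809 0.17707553]
```

```bash
python3 -m inch '[[18.1,-13.8,-2.7,0,6],[18.1,-13.8,-2.7,0,6],[18.1,-13.8,-2.7,0,6],[18.1,-13.8,-2.7,0,6],[18.1,-13.8,-2.7,0,6],[18.1,-13.8,-2.7,0,6],[18.1,-13.8,-2.7,0,6],[18.1,-13.8,-2.7,0,6]]'
python3 - <<'E'
from h import *
c=snap('wrist','w1'); cv2.imwrite('pics/w1v.png',np.clip(c['image']*1.6,0,255).astype('uint8'))
E
```

```text
time_s: 1.65
position: [0.649, 0.2183, 0.1495]
tcp_rot: [[-0.974, 0.225, -0.002], [0.225, 0.974, 0.0], [0.002, -0.0, -1.0]]
force: [-0.5, 0.6, 0.1]
opening: 0.69
grasp_force: 0.0
```

View pics/w1v.png

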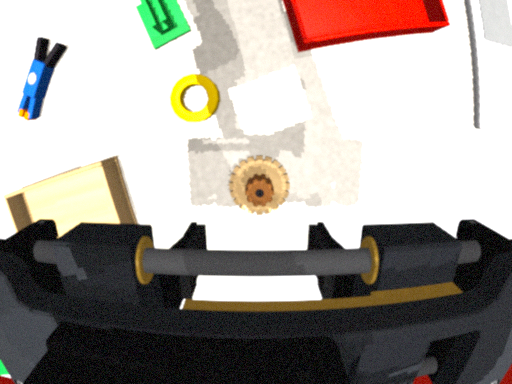

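```bash
python3 - <<'E'
from h import *
print(pt('w1',260,193,.036),pt('w1',259,184,.006), pt('w1',195,98,.01))
E
```

```text
[0.65137466 0.22176008 0.036     ] [0.64933565 0.22147762 0.006     ] [0.54617498 0.17856372 0.01      ]
```

```bash
python3 -m inch '[[0.1,0.2,-7,0,6],[0.1,0.2,-11,0,6],[0.1,0.2,-13,0,6],[0.1,0.2,-13.8,0,6],[0.1,0.2,-13.8,0,6],[0.1,0.2,-13.8,0,1.5],[0.1,0.2,-13.8,0,1.5],[0.1,0.2,-13.8,0,1.5],[0.1,0.2,-13.8,0,1.5],[0.1,0.2,-13.8,0,1.5]]' && python3 -m inch '[[0,0,0,0,1.5],[0,0,0,0,1.5],[0,0,0.5,0,1.5],[0,0,3,0,1.5],[0,0,7,0,1.5],[0,0,9,0,1.5]]'
```

```text
time_s: 2.53
position: [0.6509, 0.2219, 0.0147]
tcp_rot: [[-0.975, 0.222, 0.003], [0.222, 0.975, 0.001], [-0.003, 0.001, -1.0]]
force: [-0.5, 0.6, 0.3]
opening: 0.394
grasp_force: 0.0
time_s: 3.03
position: [0.6511, 0.2219, 0.1058]
tcp_rot: [[-0.975, 0.222, 0.004], [0.222, 0.975, 0.001], [-0.003, 0.001, -1.0]]
force: [0.5, 0.3, 0.0]
opening: 0.268
grasp_force: 30.0
```

```bash
python3 -m inch '[[-1.5,-20.2,0,0,1.5],[-1.5,-20.2,0,0,1.5],[-1.5,-20.2,0,0,1.5],[-1.5,-20.2,0,0,1.5],[-1.5,-20.2,0,0,1.5],[-1.5,-20.2,0,0,1.5],[-1.5,-20.2,0,0,1.5]]'
python3 - <<'E'
from h import *
c=snap('wrist','w2'); cv2.imwrite('pics/w2v.png',np.clip(c['image']*1.6,0,255).astype('uint8'))
E
```

```text
time_s: 3.62
position: [0.6346, 0.0173, 0.1026]
tcp_rot: [[-0.974, 0.226, -0.0], [0.226, 0.974, 0.0], [0.0, 0.0, -1.0]]
force: [-0.6, 0.9, -1.1]
opening: 0.269
grasp_force: 30.0
```

View pics/w2v.png

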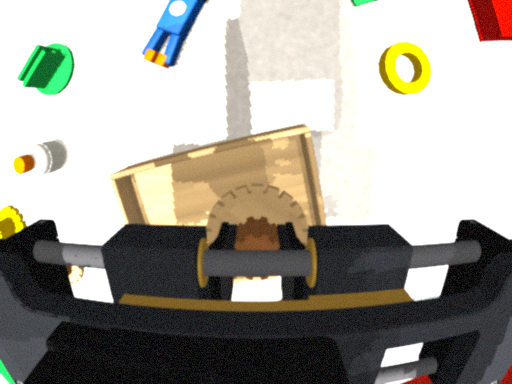

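```bash
python3 - <<'E'
from h import *
print(pt('w2',311,127,.04),pt('w2',112,175,.04))
print(pt('w2',12,217,.006),pt('w2',49,69,.005),pt('w2',179,8,.024),pt('w2',46,158,.03))
E
```

```text
[0.58203819 0.07254545 0.04      ] [ 0.58050779 -0.09376237  0.04      ]
[ 0.59358363 -0.27818115  0.006     ] [ 0.45528755 -0.15927656  0.005     ] [ 0.45770779 -0.00712251  0.024     ] [ 0.54610154 -0.1685296   0.03      ]
```

```bash
python3 -m inch '[[0.3,0.4,-4,0,1.5],[0.3,0.4,-6.5,0,1.5],[0.3,0.4,-7.6,0,1.5],[0.3,0.4,-8.2,0,1.5],[0.3,0.4,-8.3,0,1.5],[0.3,0.4,-8.3,0,1.5]]'
```

```text
time_s: 4.17
position: [0.6383, 0.0246, 0.02]
tcp_rot: [[-0.975, 0.221, 0.001], [0.221, 0.975, -0.0], [-0.001, 0.0, -1.0]]
force: [-0.3, 0.7, -1.2]
opening: 0.269
grasp_force: 30.0
```

```bash
python3 -m inch '[[0,-0.1,0,0,3.8],[0,-0.1,0,0,3.8],[0,-0.1,0,0,3.8],[0,-0.1,0,0,3.8],[0,-0.1,3,0,3.8],[0,-0.1,7,0,3.8],[0,-0.1,11,0,3.8],[0,-0.1,13,0,5]]' && python3 -m inch '[[2.7,-24,0,0,5],[2.7,-24,0,0,5],[2.7,-24,0,0,5],[2.7,-24,0,0,5],[2.7,-24,0,0,5],[2.7,-24,0,0,5],[2.7,-24,0,0,5],[2.7,-24,0,0,5]]'
python3 - <<'E'
from h import *
c=snap('wrist','w3'); cv2.imwrite('pics/w3v.png',np.clip(c['image']*1.6,0,255).astype('uint8'))
E
```

```text
time_s: 4.83
position: [0.6401, 0.0223, 0.1546]
tcp_rot: [[-0.975, 0.222, 0.008], [0.222, 0.975, -0.001], [-0.008, 0.001, -1.0]]
force: [1.2, -0.7, 0.3]
opening: 0.459
grasp_force: 0.0
time_s: 5.5
position: [0.6644, -0.2199, 0.1495]
tcp_rot: [[-0.974, 0.226, 0.001], [0.226, 0.974, -0.0], [-0.001, 0.0, -1.0]]
force: [-0.8, 1.0, -0.2]
opening: 0.576
grasp_force: 0.0
```

View pics/w3v.png

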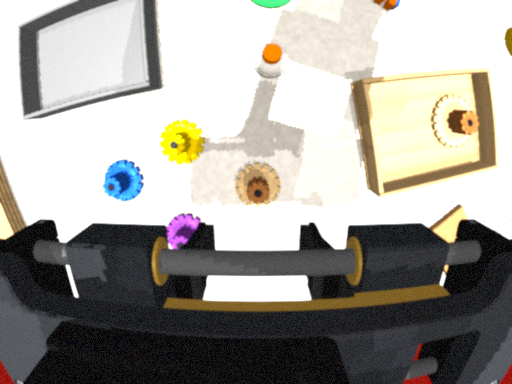

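```bash
python3 - <<'E'
from h import *
print(pt('w3',257,191,.036),pt('w3',258,183,.006),'purple',pt('w3',184,231,.02),'tray',pt('w3',367,194,.04),pt('w3',496,166,.04),pt('w3',352,82,.04),'gear',pt('w3',456,120,.012))
E
```

```text
[ 0.66444807 -0.21891759  0.036     ] [ 0.66376179 -0.21762964  0.006     ] purple [ 0.69404842 -0.30665611  0.02      ] tray [ 0.69096201 -0.11292659  0.04      ] [0.69683355 0.06549219 0.04      ] [ 0.5811825 -0.1089756  0.04     ] gear [0.63875009 0.02673911 0.012     ]
```

```bash
python3 -m inch '[[0,0.1,-7,0,5],[0,0.1,-11,0,5],[0,0.1,-13,0,5],[0,0.1,-13.7,0,5],[0,0.1,-13.7,0,5],[0,0.1,-13.7,0,1],[0,0.1,-13.7,0,1],[0,0.1,-13.7,0,1],[0,0.1,-13.7,0,1],[0,0.1,-13.7,0,1]]' && python3 -m inch '[[0,0,0,0,1],[0,0,0,0,1],[0,0,0,0,1],[0,0,0.5,0,1],[0,0,3,0,1],[0,0,7,0,1],[0,0,9,0,1]]' && python3 -m inch '[[-2.6,17.1,0,0,1],[-2.6,17.1,0,0,1],[-2.6,17.1,0,0,1],[-2.6,17.1,0,0,1],[-2.6,17.1,0,0,1],[-2.6,17.1,0,0,1],[-2.6,17.1,0,0,1]]'
```

```text
time_s: 6.38
position: [0.6657, -0.2168, 0.0146]
tcp_rot: [[-0.975, 0.222, 0.003], [0.222, 0.975, -0.001], [-0.003, -0.001, -1.0]]
force: [-0.4, -0.5, -0.2]
opening: 0.279
grasp_force: 0.0
time_s: 6.97
position: [0.6658, -0.2168, 0.1055]
tcp_rot: [[-0.975, 0.222, 0.003], [0.222, 0.975, -0.001], [-0.003, -0.001, -1.0]]
force: [1.2, -1.3, 0.4]
opening: 0.194
grasp_force: 30.0
time_s: 7.55
position: [0.6389, -0.0453, 0.1025]
tcp_rot: [[-0.975, 0.22, 0.0], [0.22, 0.975, -0.001], [-0.001, -0.001, -1.0]]
force: [0.7, -0.1, -0.5]
opening: 0.194
grasp_force: 30.0
```

```bash
python3 -m inch '[[0,-0.3,-4,0,1],[0,-0.3,-6.5,0,1],[0,-0.3,-7.6,0,1],[0,-0.3,-8.2,0,1],[0,-0.3,-8.3,0,1],[0,-0.3,-8.3,0,1],[0,-0.3,-8.3,0,3.2],[0,-0.3,-8.3,0,3.2],[0,-0.3,-8.3,0,3.2],[0,-0.3,-8.3,0,3.2]]' && python3 -m inch '[[0,0,3,0,3.2],[0,0,7,0,3.2],[0,0,11,0,5],[0,0,13,0,5]]' && python3 -m inch '[[-18.3,-10.9,0,-42,5],[-18.3,-10.9,0,-42,5],[-18.3,-10.9,0,-42,5],[-18.3,-10.9,0,-42,5],[-18.3,-10.9,0,-42,5],[-18.3,-10.9,0,-42,5],[-18.3,-10.9,0,-42,5],[-18.3,-10.9,0,-42,5]]'
python3 - <<'E'
from h import *
c=snap('wrist','w4'); cv2.imwrite('pics/w4v.png',np.clip(c['image']*1.4,0,255).astype('uint8'))
E
```

```text
time_s: 8.38
position: [0.6391, -0.0485, 0.0201]
tcp_rot: [[-0.975, 0.222, 0.001], [0.222, 0.975, -0.0], [-0.001, -0.0, -1.0]]
force: [0.2, -0.8, 0.3]
opening: 0.351
grasp_force: 0.0
time_s: 8.72
position: [0.6411, -0.0487, 0.1545]
tcp_rot: [[-0.975, 0.222, 0.007], [0.222, 0.975, -0.002], [-0.008, -0.0, -1.0]]
force: [0.5, 0.4, 0.9]
opening: 0.448
grasp_force: 0.0
time_s: 9.38
position: [0.4562, -0.1579, 0.15]
tcp_rot: [[-0.577, 0.817, 0.002], [0.817, 0.577, -0.001], [-0.002, 0.001, -1.0]]
force: [0.3, 0.8, -0.2]
opening: 0.574
grasp_force: 0.0
```

View pics/w4v.png

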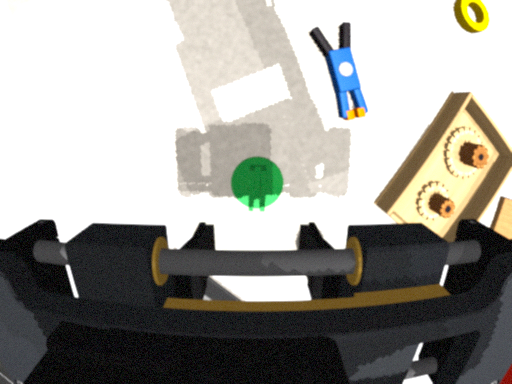

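```bash
python3 - <<'E'
from h import *
im=cv2.imread('pics/w4.png')[145:225,215:300]; g=im.astype(float)
print(im[40,40],im[20,20]); im=cv2.normalize(im[:,:,1],None,0,255,32).copy()
cv2.imwrite('pics/w4c.png',cv2.resize(im,None,fx=7,fy=7,interpolation=0))
E
```

```text
[39 90 20] [109 116 121]
```

View pics/w4c.png

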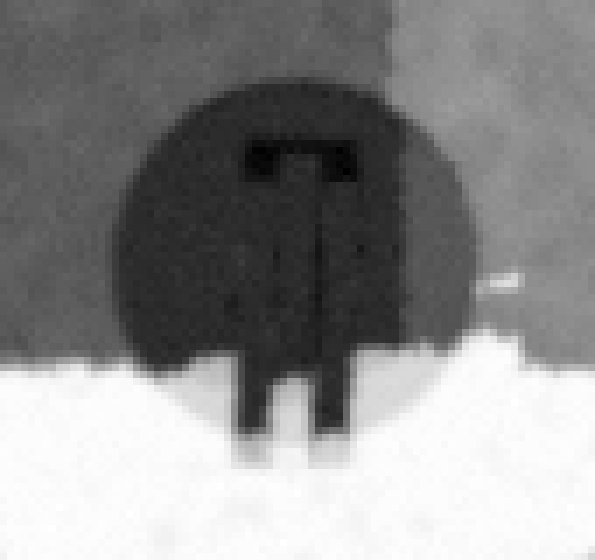

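```bash
python3 - <<'E'
from loc import *
p=lambda x,y,z:pt('w4',x/7-.5+215,y/7-.5+145,z)
a,b=p(301,180,.04),p(292,467,.04); print(a,b,(a+b)/2,np.linalg.norm(a-b),ang(b-a),'base',(p(113,270,.006)+p(483,270,.006))/2,(p(296,77,.006)+p(296,437,.006))/2)
s=readout.read_state(); print(s['position'],ang(s['tcp_rot'][:2,1]))
E
```

```text
[ 0.44486661 -0.13974916  0.04      ] [ 0.46705009 -0.17321659  0.04      ] [ 0.45595835 -0.15648288  0.04      ] 0.040151904253830306 -56.46207581763984 base [ 0.4562355  -0.15636307  0.006     ] [ 0.45515552 -0.15536837  0.006     ]
[ 0.45685415 -0.15762208  0.14997137] 35.32684227673818
```

```bash
python3 -m inch '[[-0.1,0.1,-7,-1.7,5],[-0.1,0.1,-11,-1.7,5],[-0.1,0.1,-13,-1.7,5],[-0.1,0.1,-13.9,-1.7,5],[-0.1,0.1,-13.9,-1.7,5],[-0.1,0.1,-13.9,-1.7,0.8],[-0.1,0.1,-13.9,-1.7,0.8],[-0.1,0.1,-13.9,-1.7,0.8],[-0.1,0.1,-13.9,-1.7,0.8],[-0.1,0.1,-13.9,-1.7,0.8]]' && python3 -m inch '[[0,0,0,0,0.8],[0,0,0,0,0.8],[0,0,0,0,0.8],[0,0,0,0,0.8],[0,0,0,0,0.8]]' && python3 -m inch '[[0,0,0.5,0,0.8],[0,0,3,0,0.8],[0,0,7,0,0.8],[0,0,10,0,0.8],[0,0,10,0,0.8]]' && python3 -m inch '[[1.8,-17.4,0,0,0.8],[1.8,-17.4,0,0,0.8],[1.8,-17.4,0,0,0.8],[1.8,-17.4,0,0,0.8],[1.8,-17.4,0,0,0.8],[1.8,-17.4,0,0,0.8],[1.8,-17.4,0,0,0.8]]'
python3 - <<'E'
from h import *
c=snap('wrist','w5'); cv2.imwrite('pics/w5v.png',np.clip(c['image']*1.6,0,255).astype('uint8'))
E
```

```text
time_s: 10.27
position: [0.4553, -0.1563, 0.0109]
tcp_rot: [[-0.552, 0.834, 0.001], [0.834, 0.552, -0.001], [-0.001, 0.001, -1.0]]
force: [-0.4, -0.4, 0.3]
opening: 0.284
grasp_force: 0.0
time_s: 10.68
position: [0.455, -0.1564, 0.0109]
tcp_rot: [[-0.552, 0.834, 0.001], [0.834, 0.552, -0.0], [-0.001, 0.001, -1.0]]
force: [-0.2, 0.9, 4.7]
opening: 0.18
grasp_force: 30.0
time_s: 11.1
position: [0.4573, -0.158, 0.1152]
tcp_rot: [[-0.552, 0.834, 0.008], [0.834, 0.552, -0.005], [-0.009, 0.004, -1.0]]
force: [1.1, -1.1, -0.3]
opening: 0.178
grasp_force: 30.0
time_s: 11.68
position: [0.4713, -0.3293, 0.1093]
tcp_rot: [[-0.55, 0.835, -0.002], [0.835, 0.55, 0.003], [0.004, -0.0, -1.0]]
force: [0.4, 0.3, -0.3]
opening: 0.177
grasp_force: 30.0
```

View pics/w5v.png

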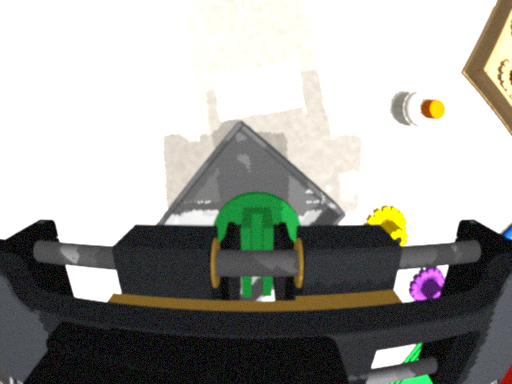

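```bash
python3 - <<'E'
from loc import *
a,b=pt('w5',239,122,.04),pt('w5',343,213,.04); print(a,b,np.linalg.norm(a-b),ang(b-a),readout.read_state()['position'])
d=(b-a)[:2]/np.linalg.norm(b-a); l=np.array([-d[1],d[0]])  # long axis toward +y
if l[1]>0: l=-l
print('centre',a[:2]+d*.06+l*.085,'place+',a[:2]+d*.06+l*.048)
c=pt('w5',170,213,.04); print(ang(a-c))
E
```

```text
[ 0.42302336 -0.2803416   0.04      ] [ 0.53627159 -0.29456135  0.04      ] 0.11413747438634776 -7.1567590501940455 [ 0.4711957  -0.32810165  0.1093977 ]
centre [ 0.47196622 -0.37215443] place+ [ 0.47657584 -0.3354427 ]
84.5914589100512
```

```bash
python3 -m inch '[[0.35,-0.5,-4,0,0.8],[0.35,-0.5,-7,0,0.8],[0.35,-0.5,-8.4,0,0.8],[0.35,-0.5,-8.9,0,0.8],[0.35,-0.5,-9.2,0,0.8],[0.35,-0.5,-9.3,0,0.8],[0.35,-0.5,-9.4,0,0.8],[0.35,-0.5,-9.4,0,0.8]]'
```

```text
time_s: 12.4
position: [0.4768, -0.3355, 0.0176]
tcp_rot: [[-0.552, 0.834, 0.001], [0.834, 0.552, -0.001], [-0.002, 0.0, -1.0]]
force: [-0.3, 0.7, 0.3]
opening: 0.184
grasp_force: 30.0
```

```bash
python3 -m inch '[[0,0,-0.05,0,0.8],[0,0,-0.1,0,0.8],[0,0,-0.13,0,0.8],[0,0,-0.13,0,0.8]]'
```

```text
time_s: 12.73
position: [0.4764, -0.3356, 0.0159]
tcp_rot: [[-0.551, 0.834, 0.001], [0.834, 0.551, -0.001], [-0.001, 0.0, -1.0]]
force: [-0.3, 0.2, 2.9]
opening: 0.185
grasp_force: 30.0
```

```bash
python3 -m inch '[[0,0,0,0,3],[0,0,0,0,3],[0,0,0,0,3],[0,0,0,0,3],[0,0,3,0,3],[0,0,7,0,3],[0,0,11,0,4],[0,0,13.7,0,5]]' && python3 -m inch '[[-2.9,49.5,0,68.5,5],[-2.9,49.5,0,68.5,5],[-2.9,49.5,0,68.5,5],[-2.9,49.5,0,68.5,5],[-2.9,49.5,0,68.5,5],[-2.9,49.5,0,68.5,5],[-2.9,49.5,0,68.5,5],[-2.9,49.5,0,68.5,5],[-2.9,49.5,0,68.5,5],[-2.9,49.5,0,68.5,5]]'
```

```text
time_s: 13.4
position: [0.4769, -0.3361, 0.1552]
tcp_rot: [[-0.552, 0.834, 0.002], [0.834, 0.552, -0.002], [-0.003, 0.001, -1.0]]
force: [-0.1, -0.6, -0.2]
opening: 0.422
grasp_force: 0.0
time_s: 14.23
position: [0.4512, 0.0825, 0.1522]
tcp_rot: [[-0.977, -0.212, 0.0], [-0.212, 0.977, -0.0], [-0.0, -0.0, -1.0]]
force: [0.9, 0.2, -0.2]
opening: 0.574
grasp_force: 0.0
```

```bash
python3 -m inch '[[-0.4,7.7,0,0,5],[-0.4,7.7,0,0,5],[-0.4,7.7,0,0,5],[-0.4,7.7,0,0,5]]'
python3 - <<'E'
from h import *
c=snap('wrist','w6'); im=c['image'][120:260,180:340]
cv2.imwrite('pics/w6c.png',cv2.resize(np.clip(im*1.3,0,255).astype('uint8'),None,fx=4,fy=4,interpolation=0))
E
```

```text
time_s: 14.57
position: [0.4472, 0.1593, 0.1521]
tcp_rot: [[-0.977, -0.212, 0.0], [-0.212, 0.977, -0.0], [0.0, -0.0, -1.0]]
force: [-0.8, -0.6, 0.2]
opening: 0.574
grasp_force: 0.0
```

View pics/w6c.png

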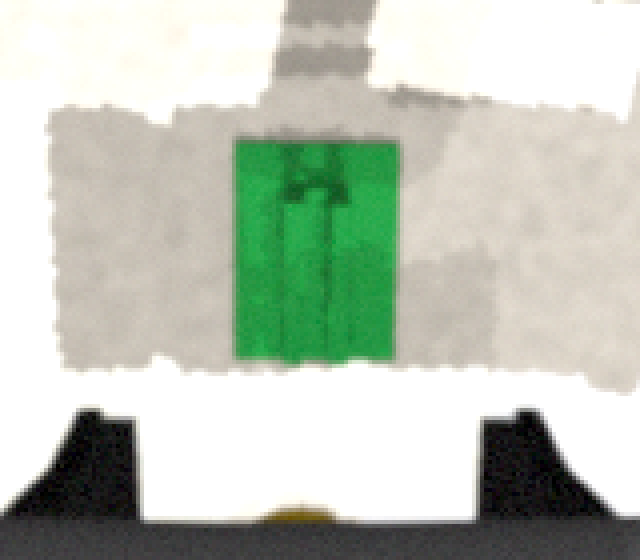

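```bash
python3 - <<'E'
from loc import *
p=lambda x,y,z=.006:pt('w6',x/4-.5+180,y/4-.5+120,z)
q=[p(234,141),p(399,141),p(235,361),p(395,361)]; print(np.mean(q,0),ang(q[2]-q[0]),ang(q[3]-q[1]),ang(q[1]-q[0]),ang(q[3]-q[2]),p(315,200,.04))
s=readout.read_state(); print(s['position'],ang(s['tcp_rot'][:2,1]))
E
```

```text
[0.44607864 0.1617456  0.006     ] 11.673981618896585 12.244211167299655 102.29245861567426 102.24485515574469 [0.42604479 0.15696166 0.04      ]
[0.44745613 0.15804504 0.15208103] 102.11914251460827
```

```bash
python3 -m inch '[[-0.15,0.25,-7,0,5],[-0.15,0.25,-11,0,5],[-0.15,0.25,-13,0,5],[-0.15,0.25,-14,0,5],[-0.15,0.25,-14,0,5],[-0.15,0.25,-14,0,0.8],[-0.15,0.25,-14,0,0.8],[-0.15,0.25,-14,0,0.8],[-0.15,0.25,-14,0,0.8],[-0.15,0.25,-14,0,0.8]]' && python3 -m inch '[[0,0,0,0,0.8],[0,0,0,0,0.8],[0,0,0,0,0.8],[0,0,0,0,0.8],[0,0,0,0,0.8]]' && python3 -m inch '[[0,0,0.5,0,0.8],[0,0,3,0,0.8],[0,0,7,0,0.8],[0,0,10,0,0.8],[0,0,10,0,0.8]]' && python3 -m inch '[[1.5,-38,0,-17.5,0.8],[1.5,-38,0,-17.5,0.8],[1.5,-38,0,-17.5,0.8],[1.5,-38,0,-17.5,0.8],[1.5,-38,0,-17.5,0.8],[1.5,-38,0,-17.5,0.8],[1.5,-38,0,-17.5,0.8],[1.5,-38,0,-17.5,0.8],[1.5,-38,0,-17.5,0.8],[1.5,-38,0,-17.5,0.8]]'&& python3 -m inch '[[0.7,-18.6,0,0,0.8],[0.7,-18.6,0,0,0.8],[0.7,-18.6,0,0,0.8],[0.7,-18.6,0,0,0.8],[0.7,-18.6,0,0,0.8],[0.7,-18.6,0,0,0.8],[0.7,-18.6,0,0,0.8]]'
python3 - <<'E'
from h import *
c=snap('wrist','w7'); cv2.imwrite('pics/w7v.png',np.clip(c['image']*1.6,0,255).astype('uint8'))
E
```

```text
time_s: 15.45
position: [0.4472, 0.1602, 0.0135]
tcp_rot: [[-0.978, -0.207, 0.003], [-0.207, 0.978, 0.0], [-0.003, -0.0, -1.0]]
force: [-0.2, 0.4, 0.0]
opening: 0.285
grasp_force: 0.0
time_s: 15.87
position: [0.4468, 0.1603, 0.0131]
tcp_rot: [[-0.978, -0.208, 0.002], [-0.208, 0.978, 0.0], [-0.002, -0.0, -1.0]]
force: [0.0, 0.4, 8.3]
opening: 0.18
grasp_force: 30.0
time_s: 16.28
position: [0.4495, 0.1608, 0.1171]
tcp_rot: [[-0.978, -0.208, 0.01], [-0.208, 0.978, 0.001], [-0.01, -0.001, -1.0]]
force: [0.9, 1.0, 0.1]
opening: 0.182
grasp_force: 30.0
time_s: 17.12
position: [0.4634, -0.2279, 0.1124]
tcp_rot: [[-0.995, 0.101, 0.005], [0.101, 0.995, -0.006], [-0.006, -0.006, -1.0]]
force: [1.5, -0.4, 1.0]
opening: 0.184
grasp_force: 30.0
time_s: 17.7
position: [0.4676, -0.4058, 0.1113]
tcp_rot: [[-0.995, 0.098, -0.001], [0.098, 0.995, 0.002], [0.001, 0.002, -1.0]]
force: [0.4, -0.4, -0.7]
opening: 0.187
grasp_force: 30.0
```

View pics/w7v.png

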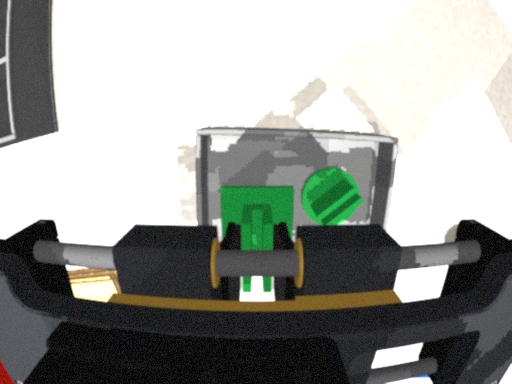

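```bash
python3 - <<'E'
from loc import *
a,b=pt('w7',198,129,.04),pt('w7',396,138,.04); print(a,b,np.linalg.norm(a-b),ang(b-a),'round',pt('w7',331,195,.011),readout.read_state()['position'])
E
```

```text
[ 0.40160069 -0.44510561  0.04      ] [ 0.42189957 -0.28224583  0.04      ] 0.164119939689599 82.89528388545274 round [ 0.47461179 -0.33578893  0.011     ] [ 0.46742838 -0.40420515  0.11121341]
```

```bash
python3 -m inch '[[0,0,-4,0,0.8],[0,0,-7,0,0.8],[0,0,-8.4,0,0.8],[0,0,-8.9,0,0.8],[0,0,-9.1,0,0.8],[0,0,-9.2,0,0.8],[0,0,-9.25,0,0.8],[0,0,-9.25,0,0.8]]'
```

```text
time_s: 18.42
position: [0.469, -0.4062, 0.021]
tcp_rot: [[-0.995, 0.096, 0.002], [0.096, 0.995, -0.002], [-0.002, -0.002, -1.0]]
force: [0.6, -0.1, 0.0]
opening: 0.181
grasp_force: 30.0
```

```bash
python3 -m inch '[[0,0,-0.1,0,0.8],[0,0,-0.2,0,0.8],[0,0,-0.2,0,0.8],[0,0,-0.2,0,0.8]]' && python3 -m inch '[[0,0,-0.04,0,0.8],[0,0,-0.08,0,0.8],[0,0,-0.08,0,0.8]]'
```

```text
time_s: 18.75
position: [0.4684, -0.4061, 0.0181]
tcp_rot: [[-0.995, 0.096, 0.001], [0.096, 0.995, -0.001], [-0.001, -0.001, -1.0]]
force: [-0.1, -0.1, 1.6]
opening: 0.182
grasp_force: 30.0
time_s: 19.0
position: [0.4684, -0.4061, 0.0181]
tcp_rot: [[-0.995, 0.096, 0.0], [0.096, 0.995, -0.001], [-0.0, -0.001, -1.0]]
force: [-0.7, 1.5, 6.8]
opening: 0.182
grasp_force: 30.0
```

```bash
python3 -m inch '[[0,0,0,0,3],[0,0,0,0,3],[0,0,0,0,3],[0,0,0,0,3],[0,0,3,0,3],[0,0,7,0,3],[0,0,11,0,4],[0,0,13.5,0,5]]' && python3 -m inch '[[-1,39.7,0,-32.5,5],[-1,39.7,0,-32.5,5],[-1,39.7,0,-32.5,5],[-1,39.7,0,-32.5,5],[-1,39.7,0,-32.5,5],[-1,39.7,0,-32.5,5],[-1,39.7,0,-32.5,5],[-1,39.7,0,-32.5,5],[-1,39.7,0,-32.5,5],[-1,39.7,0,-32.5,5]]' && python3 -m inch '[[0,0,0,0,5],[0,0,0,0,5]]'
python3 - <<'E'
from h import *
c=snap('wrist','w8'); im=c['image'][110:260,170:350]
cv2.imwrite('pics/w8c.png',cv2.resize(np.clip(im*1.3,0,255).astype('uint8'),None,fx=4,fy=4,interpolation=0))
E
```

```text
time_s: 19.67
position: [0.4692, -0.407, 0.1553]
tcp_rot: [[-0.995, 0.096, 0.003], [0.096, 0.995, -0.003], [-0.003, -0.003, -1.0]]
force: [0.2, 0.6, -0.2]
opening: 0.424
grasp_force: 0.0
time_s: 20.5
position: [0.4565, -0.005, 0.1517]
tcp_rot: [[-0.789, 0.614, -0.002], [0.614, 0.789, 0.002], [0.003, -0.0, -1.0]]
force: [-0.1, -0.8, -0.9]
opening: 0.573
grasp_force: 0.0
time_s: 20.67
position: [0.4581, -0.0078, 0.1519]
tcp_rot: [[-0.79, 0.613, 0.0], [0.613, 0.79, -0.0], [-0.0, -0.0, -1.0]]
force: [0.2, 0.0, -0.7]
opening: 0.574
grasp_force: 0.0
```

View pics/w8c.png

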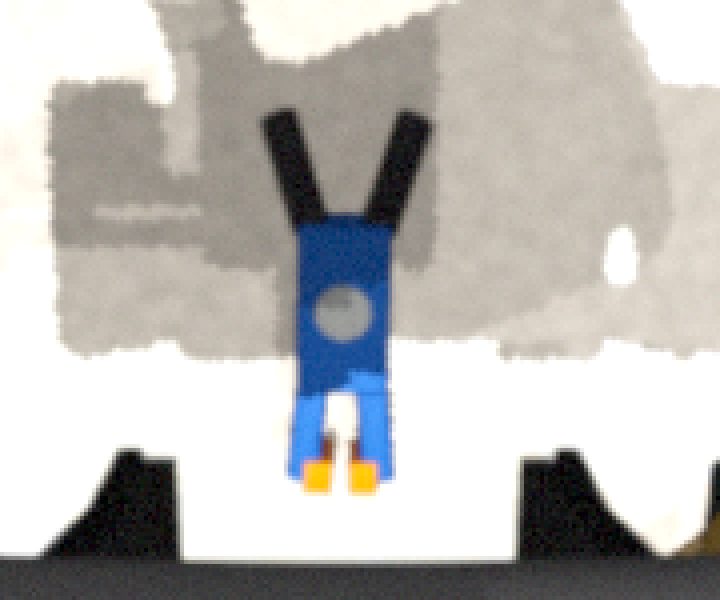

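```bash
python3 - <<'E'
from loc import *
p=lambda x,y,z=.024:pt('w8',x/4-.5+170,y/4-.5+110,z)
a,b=p(347,117,.012),p(341,475,.015); print(p(343,313),'axis',ang(b-a),ang(p(299,390)-p(299,225)),ang(p(390,390)-p(390,225)))
s=readout.read_state(); print(s['position'],ang(s['tcp_rot'][:2,1]))
E
```

```text
[ 0.45743863 -0.00846539  0.024     ] axis -38.811945189447485 -38.407678184093335 -37.33702369896866
[ 0.45866046 -0.0089569   0.15192297] 52.05781486413834
```

```bash
python3 -m inch '[[-0.1,0,-7,0,5],[-0.1,0,-11,0,5],[-0.1,0,-13,0,5],[-0.1,0,-14.2,0,5],[-0.1,0,-14.7,0,5],[-0.1,0,-14.8,0,5],[-0.1,0,-14.8,0,1.5],[-0.1,0,-14.8,0,1.5],[-0.1,0,-14.8,0,1.5],[-0.1,0,-14.8,0,1.5]]' && python3 -m inch '[[0,0,0,0,1.5],[0,0,0,0,1.5],[0,0,0,0,1.5],[0,0,0,0,1.5]]' && python3 -m inch '[[0,0,0.5,0,1.5],[0,0,3,0,1.5],[0,0,7,0,1.5],[0,0,10,0,1.5],[0,0,10,0,1.5]]' && python3 -m inch '[[0,37.9,0,-50,1.5],[0,37.9,0,-50,1.5],[0,37.9,0,-50,1.5],[0,37.9,0,-50,1.5],[0,37.9,0,-50,1.5],[0,37.9,0,-50,1.5],[0,37.9,0,-50,1.5],[0,37.9,0,-50,1.5],[0,37.9,0,-50,1.5],[0,37.9,0,-50,1.5]]' && python3 -m inch '[[0,0,0,0,1.5],[0,0,0,0,1.5]]'
python3 - <<'E'
from loc import *
c=snap('wrist','w9'); im=c['image'].astype(int); m=((im[:,:,2]>60)&(im[:,:,1]<.4*im[:,:,2])&(im[:,:,0]<.4*im[:,:,2])).astype('uint8'); m[225:]=0
n,l,st,ce=cv2.connectedComponentsWithStats(m); k=1+st[1:,4].argmax(); print(st[k])
ct=cv2.findContours((l==k).astype('uint8'),0,2)[0][0]; q=cv2.approxPolyDP(cv2.convexHull(ct),4,True)[:,0]
for u,v in q: print(u,v,pt('w9',u,v,.04)[:2])
E
```

```text
time_s: 21.55
position: [0.4583, -0.0092, 0.0052]
tcp_rot: [[-0.788, 0.616, 0.003], [0.616, 0.788, -0.001], [-0.003, 0.001, -1.0]]
force: [0.7, 0.8, -0.5]
opening: 0.355
grasp_force: 0.0
time_s: 21.88
position: [0.458, -0.009, 0.0049]
tcp_rot: [[-0.788, 0.616, 0.002], [0.616, 0.788, -0.001], [-0.002, 0.001, -1.0]]
force: [-0.7, -0.2, 7.2]
opening: 0.274
grasp_force: 29.9
time_s: 22.3
position: [0.4603, -0.0094, 0.1086]
tcp_rot: [[-0.788, 0.615, 0.01], [0.615, 0.788, -0.003], [-0.009, 0.004, -1.0]]
force: [0.2, 0.1, -0.8]
opening: 0.274
grasp_force: 29.9
time_s: 23.13
position: [0.4561, 0.3641, 0.1031]
tcp_rot: [[-0.034, 0.999, -0.002], [0.999, 0.034, -0.001], [-0.001, -0.002, -1.0]]
force: [0.5, -0.5, -1.8]
opening: 0.273
grasp_force: 29.9
time_s: 23.3
position: [0.4562, 0.3646, 0.1031]
tcp_rot: [[-0.039, 0.999, -0.0], [0.999, 0.039, -0.0], [-0.0, -0.0, -1.0]]
force: [0.1, -1.2, -0.7]
opening: 0.274
grasp_force: 29.9
[  184    87   154   138 17603]
337 91 [0.51379251 0.4596658 ]
330 224 [0.51734086 0.35260687]
189 224 [0.40098251 0.34807308]
184 89 [0.39730111 0.45629006]
```

```bash
python3 -m inch '[[0,0.6,-4,0,1.5],[0,0.6,-7,0,1.5],[0,0.6,-8.4,0,1.5],[0,0.6,-8.9,0,1.5],[0,0.6,-9.2,0,1.5],[0,0.6,-9.2,0,1.5],[0,0.6,-9.2,0,1.5]]'
```

```text
time_s: 23.93
position: [0.4582, 0.3681, 0.0128]
tcp_rot: [[-0.033, 0.999, 0.001], [0.999, 0.033, 0.001], [0.001, 0.001, -1.0]]
force: [-0.7, -0.4, -1.6]
opening: 0.27
grasp_force: 29.9
```

```bash
python3 -m inch '[[0,0,-0.1,0,1.5],[0,0,-0.2,0,1.5],[0,0,-0.3,0,1.5],[0,0,-0.3,0,1.5]]' && python3 -m inch '[[0,0,0,0,4.5],[0,0,0,0,4.5],[0,0,0,0,4.5],[0,0,0,0,4.5],[0,0,0,0,4.5],[0,0,3,0,4.5],[0,0,7,0,4.5],[0,0,11,0,4.5],[0,0,15,0,4.5]]' && python3 -m inch '[[-8,20,3,0,5],[-8,20,3,0,5],[-8,20,3,0,5],[-8,20,3,0,5],[-8,20,3,0,5],[-8,20,3,0,5],[-8,20,3,0,5]]'
python3 - <<'E'
from h import *
c=snap('top','top1'); im=c['image'][110:290,70:430]
t=cv2.resize(np.clip(im*1.6,0,255).astype('uint8'),None,fx=2.2,fy=2.2,interpolation=2)
d=cv2.absdiff(c['image'],cv2.imread('pics/top0.png')).max(2)[110:290,70:430]
cv2.imwrite('pics/fin.png',t)
E
```

```text
time_s: 24.27
position: [0.4579, 0.3688, 0.0099]
tcp_rot: [[-0.035, 0.999, 0.002], [0.999, 0.035, 0.001], [0.001, 0.002, -1.0]]
force: [0.7, -1.0, 3.2]
opening: 0.274
grasp_force: 29.9
time_s: 25.02
position: [0.4567, 0.3681, 0.1599]
tcp_rot: [[-0.034, 0.999, -0.002], [0.999, 0.034, -0.001], [-0.001, -0.002, -1.0]]
force: [0.2, 0.0, -0.4]
opening: 0.518
grasp_force: 0.0
time_s: 25.6
position: [0.3755, 0.5714, 0.189]
tcp_rot: [[-0.039, 0.999, 0.001], [0.999, 0.039, 0.002], [0.002, 0.001, -1.0]]
force: [-0.0, -0.6, 0.4]
opening: 0.576
grasp_force: 0.0
```

View pics/fin.png

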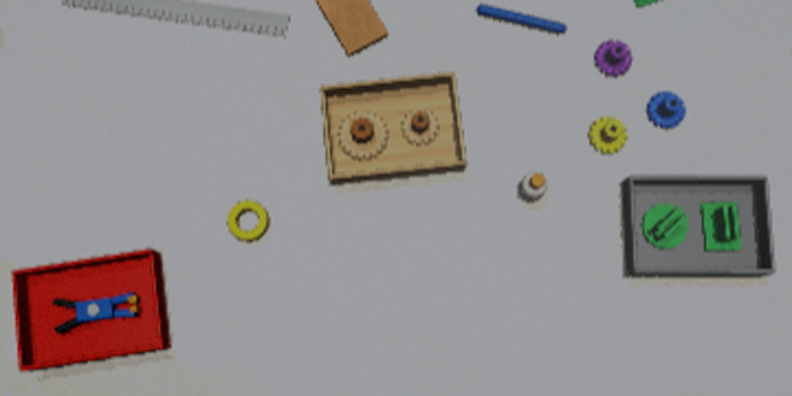

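The final view shows both gears flat in the plywood tray (362,131 and 420,125), both feet in the grey tray (665,227 and 722,225) and the clamp in the red tray (95,310). The glue (533,187) and tape (248,220) have not moved.

```bash
python3 -c "
from rig import bot;print(bot.hand_in())"
```

```text
the job is handed in; nothing more can be done
None
```

The job is handed in at about 26 s: both gears are in the plywood tray, both feet were set down in the grey tray, and the clamp is in the red tray, all flat and upright, with the glue bottle and tape where they were.

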